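Draw a baguette out of a covered bread case and hold it over the board

ROBOT

A 6-joint arm with a two-finger parallel gripper is mounted at the origin on the work surface. World frame = base frame: x ahead of the robot, y to its left, z up, the work surface at z = 0. Lengths are in m, angles in rad, forces in N, time in s.
With the tool pointing down it reaches from about 0.3 to 0.875 m from the base axis. Payload 6.4 kg.
Tool frame: the origin (TCP) lies between the finger pads; the fingertips stand 25 mm ahead of it and the grasp point (between the pads) lies 6 mm ahead of it; z points along the fingers, y is the line along which they close (so a half turn about z gives the same grasp; the last joint's range is limited). The gripper opens to 85 mm and grips with 20 to 120 N. Pads are 22 mm wide; open, the fingers measure 114 mm over their backs; the gripper's body (76 mm by 85 mm) begins 54 mm behind the grasp point. The pads swing forward as they close: fully open they stand 13 mm farther back than shut.
Start: joints at [-1.363, 0.181, 1.607, -0, 1.354, -0.206], TCP at [0.231, -0.526, 0.223] pointing down, gripper open.
Joint ranges: [-2.99, 2.99], [-0.89, 2.07], [0.3, 2.58], [-1.14, 4.28], [0, 2.63], [-3.12, 3.12]. Speed limits (rad/s): [2.57, 2.57, 3.01, 3.14, 3.14, 3.14].

INTERFACE

Orientations are given as a unit quaternion [w, x, y, z].
In Python, from bench import ctrl gives the robot as it stands.
- The arm moves only by the tool servo_tool, never from a script. Its argument "series" is text: rows parted by semicolons, each of 7 numbers parted by spaces: the gripper command: -1 is fully open, 1 is shut, values between are in proportion, then the shift along the tool's x, y, z in m, then the turn, a rotation vector about the tool's x, y, z in degrees. A call has 1 to 12 rows; each row is the pose to reach, as a shift and turn from the pose commanded when the call began, along the tool's axes at that moment; what a row does not reach only later rows make up. A row lasts 1/12 s, in which the tool goes at most 41.7 mm and 7.16 degrees, less where a joint would pass 70% of its speed; a pose out of reach is approached as far as the arm can. A call with a gripper value outside its range is refused whole. The fingers move at their own pace and stop on an object; the grip force is fixed at half the most. Time passes only in rows, so rows that repeat a pose let the fingers close. It gives the time, the measured TCP pose, the force, the opening and the grip force at its end, in the units of the state.
- ctrl.get_obs(): the state, without advancing time (a new reading comes with each control period).
- ctrl.camera(name): name is "scene" or "top"; returns a dict with "img" (480x640x3 uint8, red, green, blue), "z_map" (480x640 float32, m along the optical axis (not along the pixel's ray), 0 where there is no reading), "fovy" (degrees; the focal length in pixels is half the picture's height over the tangent of half this angle, whatever the lens; pixels are square), "cx", "cy" (the principal point, pixels), "k1" (the pictures are not rectified: a ray, as slopes to the right and down, at radius r is drawn at 1 + k1 r^2 times it, then the intrinsics apply), "extrinsics" (4x4, takes a point from camera to world coordinates). Camera axes: x right, y down, z forward; pixel columns grow to the right and rows downward; lengths in m; the calibration is good to about 2 mm. A picture is of the moment at which its call begins.
- ctrl.hand_in(): hands the job in; it is judged then, once.
The state is a dict: "time_s": time; "q": joint angles; "dq": joint speeds; "joint_efforts": joint torques, N m; "eef_pos": TCP position; "eef_rot": TCP orientation; "wrist_force": force on the tool from outside, world axes, zero at the start; "torque": the same for the moment, N m; "opening": opening from 0.0 (shut) to 1.0 (fully open); "grasp_force": force on a finger pad.
Only numpy, scipy, OpenCV 4.12 (cv2) and the standard library are available. Lean on these libraries where they do the work, as an engineer would, in place of code of your own. Each camera call takes 0.05 s, during which the arm holds its last target. There are 200 camera calls.

TASK

Take the baguette out of the white covered bread case: the opening in the cover is shorter than the loaf, so tilt it and draw it out end first, without jamming it hard against the case. Carry it over the middle of the wooden board and finish while still holding it there in the gripper, still, with the whole loaf higher than the top of the case and touching nothing else. Leave the jar, the tin and the round roll as they stand.

Things in the scene. Friction and masses are not known exactly. Their poses are not given: they have to be found in the camera images.
- loaf_center (a point): Centre (half-way up) of the baguette: stiff crusty loaf, 260 long, 48 wide, 42 high, about 150 g, evenly spread; flat upright sides along the middle 200, tapered ends. x runs along the loaf, z up. It starts flat on the floor of the case, roughly along it, about half under the cover, one end in view under the opening.
- loaf_end_a (a point): Tip of the baguette at its +x end, 130 from its centre, half-way up; at the start this is the end under the opening.
- loaf_end_b (a point): Tip of the baguette at its -x end, 130 from its centre, half-way up; at the start this is the end under the cover.
- opening (a point): Centre of the bread case's opening, at the height of the cover's top, 104 above the counter. x points along the case to its uncovered end, y across, z up. The opening is 160 along x by 200 across, bounded at +x and both sides by the case's walls, at -x by the cover's edge (dark steel strip).
- board_top (a point): Centre of the upper face of the flat fixed wooden board, 170 (x) by 150 (y) and 18 thick, lying on the counter.
- jar: Amber glass jar with a brass lid, diameter 68, 90 high, standing loose on the counter beyond the board and the case; origin at the centre of its underside. Bystander.
- boule: Round bread roll, diameter 100, 50 high, lying loose on the counter beyond the board; origin at the centre of its underside. Bystander.
- tin: Plain steel tin, diameter 60, 60 high, standing loose on the counter beyond the case; origin at the centre of its underside. Bystander.
- loaf: The same baguette; origin at the centre of its underside, 21 below its centre.
- case: Fixed white plastic bread case, walls 5 thick and 104 high, inside 340 (x) by 200 (y), inner floor 6 above the counter. Origin on the counter straight below the centre of the opening, same axes. A fixed clear cover sheet, 4 thick (underside 100 above the counter), runs from the opening's -x edge (x = -80) to the end wall at x = -260.
- board: The same wooden board; origin at the centre of its underside.
Not all that is in view belongs to the job. Leave any black or purple look-alike of the board alone.

How it is judged:
On the way:
1. the gripped baguette is part way through the opening: one end at least 30 mm above the cover, the other below the cover (contact force between loaf and the fingers above 1 N and ((height (world z) of loaf_end_a above 0.134 m and height (world z) of loaf_end_b below 0.1 m) or (height (world z) of loaf_end_b above 0.134 m and height (world z) of loaf_end_a below 0.1 m))), for 0.1 s.
At the end, for the whole second after the job is handed in: The baguette is gripped by the fingers, both its tips more than 110 mm above the counter, its centre within 75 mm (seen from above) of the board's centre, at rest (under 30 mm/s), not touching the case or the board (contact force between loaf and the fingers above 1 N and height (world z) of each of loaf_end_a, loaf_end_b above 0.11 m and horizontal distance between loaf_center and board_top below 0.075 m and linear speed of loaf below 0.03 m/s and contact force between loaf and case below 0.1 N and contact force between loaf and board below 0.1 N); the arm keeps its last pose, push and grip.
It fails at once if while being drawn out (either tip more than 60 mm above the counter) the baguette is jammed against the case with more than 40 N (contact force between loaf and case above 40 N and height (world z) of any of loaf_end_a, loaf_end_b above 0.06 m).
It fails at once if the jar, the tin or the round roll is displaced by more than 25 mm (distance of any of jar, tin, boule from where it was at the start of the episode above 0.025 m).
It also fails if it takes over 48 s, if anything falls off the work surface, if the arm or the gripper's body presses on something with over 40 N, if the wrist force passes 120 N, or if a joint passes its speed limit or range.

## Working session

There is one attempt and no reset: what is moved stays moved. The work goes in short steps, Python scripts to look and compute and a tool call to move; the robot and the scene stay as the last step left them, time stands still between calls to the robot, and variables do not carry over. Pictures are saved under pics/ and viewed, at most 10 in all, crops included, and the job is handed in when it is done.

Besides the shell and the picture viewer there is one more tool, called by a JSON object that holds its "name" and its "arguments". servo_tool: Moves the arm, as the interface text tells. Its arguments: {"type":"object","properties":{"series":{"type":"string"}},"required":["series"]}

```bash
mkdir -p pics; cat > h.py <<'E'
import numpy as np, cv2
from bench import ctrl
def cam(n):
    c=ctrl.camera(n); return c
def world(c):
    h,w=c["z_map"].shape; f=h/2/np.tan(np.radians(c["fovy"])/2)
    K=np.array([[f,0,c["cx"]],[0,f,c["cy"]],[0,0,1.]])
    u,v=np.meshgrid(np.arange(w),np.arange(h))
    p=np.stack([u,v],-1).reshape(-1,1,2).astype(float)
    r=cv2.undistortPoints(p,K,np.array([c["k1"],0,0,0,0.])).reshape(h,w,2)
    z=c["z_map"][...,None]
    P=np.concatenate([r*z,z],-1); E=np.array(c["extrinsics"])
    return P@E[:3,:3].T+E[:3,3]
E
python3 - <<'E'
from h import *
for n in ("top","scene"):
    c=cam(n); cv2.imwrite(f"pics/{n}0.png",c["img"][...,::-1]); np.savez(f"{n}0.npz",P=world(c),img=c["img"],z=c["z_map"]); print(n,c["fovy"],c["k1"],np.round(c["extrinsics"],3))
print(ctrl.get_obs())
E
```

```text
top 56.67842055267759 -0.0048465398545996085 [[ 0.022 -0.996  0.084  0.44 ]
 [-1.    -0.022 -0.001  0.132]
 [ 0.003 -0.084 -0.996  0.969]
 [ 0.     0.     0.     1.   ]]
scene 54.239519020523886 -0.006266736617625501 [[ 0.848  0.301 -0.437  0.959]
 [ 0.53  -0.486  0.695 -0.618]
 [-0.003 -0.821 -0.571  0.73 ]
 [ 0.     0.     0.     1.   ]]
{'time_s': 0.1, 'q': array([-1.36332636e+00,  1.81485590e-01,  1.60789952e+00,  4.58733074e-05,
        1.35380510e+00, -2.06278183e-01]), 'dq': array([ 0.00017903, -0.00185299, -0.00299459, -0.00037162, -0.00067259,
       -0.00064936]), 'joint_efforts': array([ 1.10627800e-04, -4.45880914e+01, -3.52238488e+01, -3.37148604e-04,
        4.25034217e-03, -5.34832594e-06]), 'eef_pos': array([ 0.23111036, -0.52595926,  0.22256776]), 'eef_rot': array([-7.98791060e-04,  9.78678471e-01,  2.05396717e-01,  2.19188418e-05]), 'wrist_force': array([-0.32248851, -0.15685863, -0.35083398]), 'torque': array([ 0.00507204, -0.01905228,  0.04761068]), 'grasp_force': 0.0, 'opening': 0.9968715673801238}
```

View pics/top0.png

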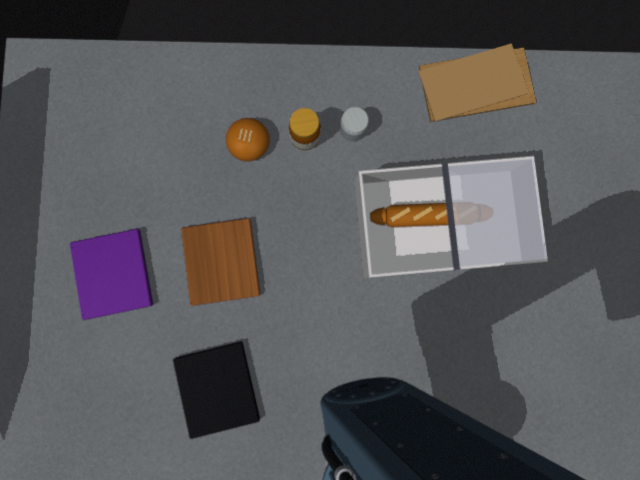

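View pics/scene0.png

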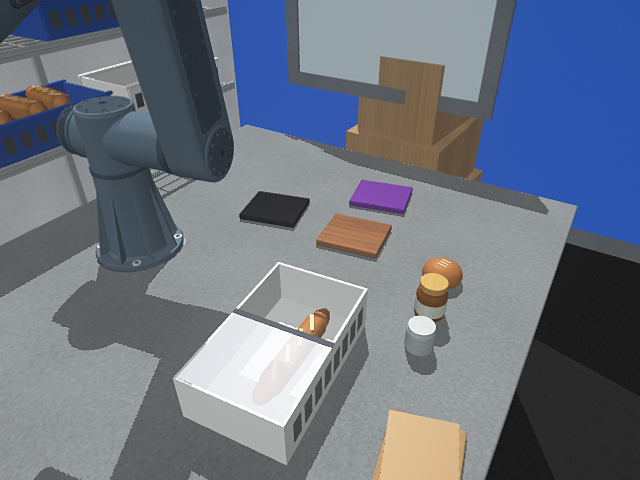

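Top view: case with rim corners about (360,171), (535,157), (547,262), (370,277). The cover edge strip runs (447,163)–(457,269). The loaf goes from about (370,216) to (493,213), with its open end on the left. The board is centred near (221,261); jar (304,128), tin (354,122) and roll (248,139) are clear of the path. The scene view agrees.

```bash
python3 - <<'E'
from h import *
for n in ("top","scene"):
    d=np.load(n+"0.npz"); P=d["P"]; img=d["img"].astype(int)
    hsv=cv2.cvtColor(d["img"],cv2.COLOR_RGB2HSV)
    X,Y,Z=P[...,0],P[...,1],P[...,2]; ok=d["z"]>0
    def rect(m,name):
        m=cv2.morphologyEx(m.astype(np.uint8),cv2.MORPH_OPEN,np.ones((3,3)))
        k,l,s,_=cv2.connectedComponentsWithStats(m)
        i=1+s[1:,4].argmax(); q=l==i; p=P[q]
        (c,wh,a)=cv2.minAreaRect((p[:,:2]*1000).astype(np.float32))
        print(n,name,"c",np.round(c,1),"wh",np.round(wh,1),"a",round(a,1),"z med/5/95",np.round(np.percentile(p[:,2],[50,5,95])*1000,1),q.sum())
    incase=(X>.3)&(X<.72)&(Y<.05)&(Y>-.4)
    rect(ok&incase&(Z>.09)&(Z<.115)&(X>.35),"rim+cover")
    rect(ok&(X>.3)&(X<.65)&(Y>.2)&(Y<.45)&(Z>.008)&(Z<.03)&(img[...,0]>img[...,2]+25),"board")
    rect(ok&incase&(Z>.01)&(Z<.08)&(hsv[...,1]>120)&(hsv[...,0]<25)&(img[...,0]>70),"loaf vis")
    for nm,(x0,x1,y0,y1) in dict(roll=(.55,.75,.18,.3),jar=(.55,.78,.1,.18),tin=(.55,.78,.02,.1)).items():
        rect(ok&(X>x0)&(X<x1)&(Y>y0)&(Y<y1)&(Z>.02)&(Z<.12),nm)
    if n=="top":
        # strip, direct
        m=incase&ok&(Z>.09)&(Z<.12)&(img.sum(-1)<330)&(X>.42)&(X<.62)
        rect(m,"strip")
        for v in (206,212,216,220,226):
            print(v,[tuple(np.round(P[v,u]*1000).astype(int)) for u in range(364,500,10)])
        for v in(200,205,208,211,214,217,220,223,226,229,232): print(v,[(int(Y[v,u]*1000),int(X[v,u]*1000),int(Z[v,u]*1000)) for u in (390,410,430,470)])
E
```

```text
top rim+cover c [ 572.2 -179.4] wh [211.  260.5] a 6.6 z med/5/95 [103.3 100.8 106. ] 10109
top board c [470.8 338.7] wh [169.8 150.1] a 9.4 z med/5/95 [17.7 14.8 20.5] 5518
top loaf vis c [577.  -62.3] wh [ 45.9 161.1] a 3.6 z med/5/95 [45.1 35.8 49.7] 1461
top roll c [719.4 270.6] wh [59.5 57.8] a 0.0 z med/5/95 [43.5 25.4 51.8] 764
top jar c [749.9 154.6] wh [50.1 60. ] a 89.9 z med/5/95 [88.4 33.4 91.8] 825
top tin c [760.9  58.9] wh [57.6 37.6] a 89.6 z med/5/95 [58.3 26.4 61.8] 546
top strip c [ 540.4 -132. ] wh [156.6  14.5] a 5.9 z med/5/95 [104.4 101.8 107.2] 517
206 [(np.int64(583), np.int64(40), np.int64(103)), (np.int64(600), np.int64(7), np.int64(1)), (np.int64(599), np.int64(-14), np.int64(7)), (np.int64(594), np.int64(-29), np.int64(43)), (np.int64(594), np.int64(-50), np.int64(44)), (np.int64(595), np.int64(-72), np.int64(42)), (np.int64(595), np.int64(-93), np.int64(43)), (np.int64(596), np.int64(-114), np.int64(43)), (np.int64(596), np.int64(-134), np.int64(46)), (np.int64(586), np.int64(-136), np.int64(106)), (np.int64(587), np.int64(-157), np.int64(104)), (np.int6
[... 3358 characters left out ...]
2), (-65, 553, 31), (-115, 558, 4), (-168, 547, 103)]
229 [(-27, 549, 5), (-72, 550, 0), (-114, 551, 6), (-169, 542, 101)]
232 [(-27, 542, 6), (-71, 543, 4), (-114, 544, 6), (-167, 535, 104)]
scene rim+cover c [ 567.7 -133.2] wh [212.4 355.1] a 6.3 z med/5/95 [105.   95.7 107. ] 12636
scene board c [472.1 336.4] wh [170.8 156. ] a 9.5 z med/5/95 [19.6 13.8 22. ] 2068
scene loaf vis c [577.8 -39.5] wh [40.5 68.5] a 0.6 z med/5/95 [47.2 40.  50.6] 325
scene roll c [721.4 239.8] wh [ 58.6 119.1] a 1.1 z med/5/95 [47.8 32.1 54.2] 342
scene jar c [751.4 152.6] wh [53.9 57. ] a 89.5 z med/5/95 [69.6 26.1 92.4] 961
scene tin c [603.6  31.4] wh [104.3  33. ] a 6.5 z med/5/95 [ 73.4  26.9 105.3] 1262
```

```bash
cat >> h.py <<'E'
from scipy.spatial.transform import Rotation as R
def pose():
    o=ctrl.get_obs(); q=o["eef_rot"]; return o, np.array(o["eef_pos"]), R.from_quat([q[1],q[2],q[3],q[0]])
def rel(yaw,tilt,grasp):
    """tool pose: tool x at yaw deg, tilted so that loaf +x end rises by tilt deg; grasp point in world -> shift mm, rotvec deg"""
    o,p,r=pose()
    x=np.array([np.cos(np.radians(yaw)),np.sin(np.radians(yaw)),0]); z=np.array([0,0,-1.]); y=np.cross(z,x)
    t=R.from_matrix(np.c_[x,y,z])*R.from_rotvec([0,np.radians(tilt),0])
    tcp=np.array(grasp)-0.006*t.apply([0,0,1])
    print("shift m",np.round(r.inv().apply(tcp-p),4),"turn",np.round((r.inv()*t).as_rotvec(degrees=True),2))
E
python3 - <<'E'
from h import *
for n in("top","scene"):
    d=np.load(n+"0.npz"); P=d["P"]; X,Y,Z=P[...,0],P[...,1],P[...,2]
    hs=cv2.cvtColor(d["img"],cv2.COLOR_RGB2HSV)
    m=(d["z"]>0)&(X>.53)&(X<.62)&(Y<.033)&(Y>-.125)&(Z>.028)&(Z<.06)
    p=P[m]; print(n,"ymax",np.percentile(p[:,1],[99.5,100]),"zmax",np.percentile(p[:,2],95))
    b=[]
    for y in np.arange(-.11,-.02,.01):
        q=p[abs(p[:,1]-y)<.005]
        if len(q)>8: lo,hi=np.percentile(q[:,0],[3,97]); b.append((y,lo,hi))
    b=np.array(b)
    if len(b)>2: mid=b[:,1:].mean(1); k=np.polyfit(b[:,0],mid,1); print(np.round(b,4),"dx/dy",k, "yaw",90-np.degrees(np.arctan(k[0])))
rel(93,0,[.575,-.047,.2])
E
```

```text
top ymax [0.01798168 0.01957585] zmax 0.049645899374567155
[[-0.11    0.5571  0.6007]
 [-0.1     0.557   0.6002]
 [-0.09    0.5562  0.6005]
 [-0.08    0.5558  0.6004]
 [-0.07    0.554   0.6008]
 [-0.06    0.5535  0.6007]
 [-0.05    0.5536  0.5972]
 [-0.04    0.5529  0.597 ]
 [-0.03    0.5528  0.597 ]] dx/dy [-0.05595754  0.57315874] yaw 93.20279094457904
scene ymax [0.03240457 0.03270785] zmax 0.05111277630795562
[[-0.07    0.5599  0.5923]
 [-0.06    0.5607  0.6001]
 [-0.05    0.5605  0.601 ]
 [-0.04    0.5613  0.601 ]
 [-0.03    0.5585  0.6005]] dx/dy [0.07657465 0.5834001 ] yaw 85.62114140917873
shift m [ 0.5074 -0.3003  0.0172] turn [ -0.07  -0.07 -69.29]
```

{"name": "servo_tool", "arguments": {"series": "-1 0.507 -0.30 -0.02 0 0 -69.3;-1 0.507 -0.30 -0.02 0 0 -69.3;-1 0.507 -0.30 -0.02 0 0 -69.3;-1 0.507 -0.30 -0.02 0 0 -69.3;-1 0.507 -0.30 -0.02 0 0 -69.3;-1 0.507 -0.30 -0.02 0 0 -69.3;-1 0.507 -0.30 -0.02 0 0 -69.3;-1 0.507 -0.30 -0.02 0 0 -69.3;-1 0.507 -0.30 -0.02 0 0 -69.3;-1 0.507 -0.30 -0.02 0 0 -69.3;-1 0.507 -0.30 -0.02 0 0 -69.3;-1 0.507 -0.30 -0.02 0 0 -69.3"}}

```text
time_s: 1.1
eef_pos: [0.5233, -0.1185, 0.2402]
eef_rot: [-0.0, 0.688, 0.726, -0.0]
wrist_force: [0.4, -0.4, 0.5]
opening: 0.999
grasp_force: 0.0
```

```bash
python3 - <<'E'
from h import *
o,p,r=pose(); print(o["time_s"],p,np.round(o["q"],2)); rel(93.2,0,[.5757,-.046,.1])
E
```

```text
1.1 [ 0.52330768 -0.11845974  0.24019751] [-0.44  0.08  1.68 -0.    1.38 -0.5 ]
shift m [0.0696 0.0562 0.1342] turn [-0.02 -0.01 -0.16]
```

{"name": "servo_tool", "arguments": {"series": "-1 0.07 0.056 0 0 0 -0.2;-1 0.07 0.056 0 0 0 -0.2;-1 0.07 0.056 0 0 0 -0.2;-1 0.07 0.056 0 0 0 -0.2;-1 0.07 0.056 0.03 0 0 -0.2;-1 0.07 0.056 0.06 0 0 -0.2;-1 0.07 0.056 0.06 0 0 -0.2"}}

```text
time_s: 1.68
eef_pos: [0.5703, -0.0478, 0.1741]
eef_rot: [-0.005, 0.687, 0.726, -0.003]
wrist_force: [-2.1, 0.0, -0.4]
opening: 1.001
grasp_force: 0.0
```

```bash
python3 - <<'E'
from h import *
o,p,r=pose(); print(o["time_s"],p,np.round(o["q"],2)); rel(93.2,0,[.5757,-.046,.031])
c=cam("scene"); cv2.imwrite("pics/s1.png",c["img"][180:480,100:500,::-1].repeat(2,0).repeat(2,1)[:600,:800])
E
```

```text
1.6833 [ 0.57029757 -0.04775732  0.17405627] [-0.29  0.23  1.65 -0.    1.27 -0.35]
shift m [0.001  0.0069 0.137 ] turn [-0.6  -0.18 -0.05]
```

View pics/s1.png

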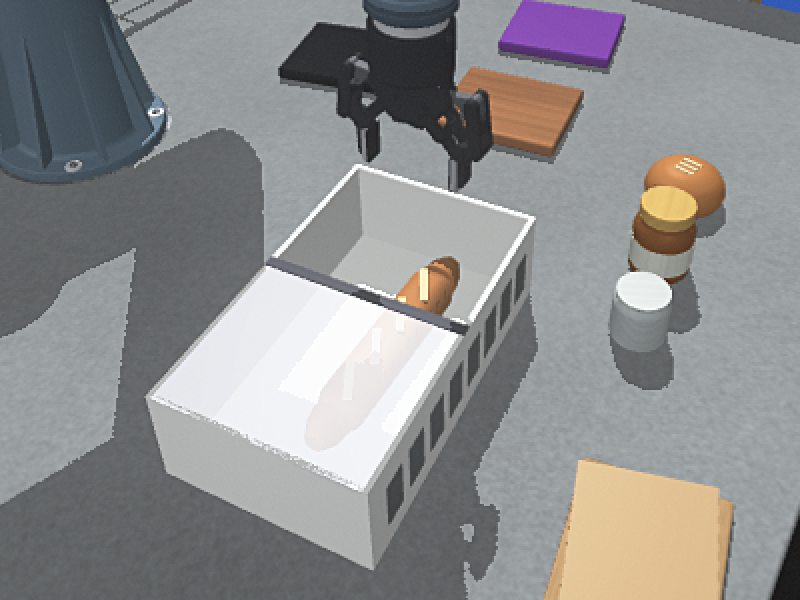

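The open gripper is over the opening with its fingers (375,150) and (460,185) straddling the loaf line. The loaf tip is at (450,265). I'll let the arm settle, then correct.

{"name": "servo_tool", "arguments": {"series": "-1 0 0 0 0 0 0;-1 0 0 0 0 0 0;-1 0 0 0 0 0 0"}}

```text
time_s: 1.98
eef_pos: [0.576, -0.0486, 0.1827]
eef_rot: [0.002, 0.687, 0.726, 0.001]
wrist_force: [0.5, 1.2, -0.3]
opening: 1.0
grasp_force: 0.0
```

```bash
python3 - <<'E'
from h import *
o,p,r=pose(); print(p); rel(93.2,0,[.5757,-.046,.031])
E
```

```text
[ 0.57604594 -0.04862129  0.18265873]
shift m [ 0.0028 -0.0007  0.1457] turn [ 0.19  0.07 -0.03]
```

{"name": "servo_tool", "arguments": {"series": "-1 0.003 -0.001 0.03 0 0 0;-1 0.003 -0.001 0.06 0 0 0;-1 0.003 -0.001 0.085 0 0 0;-1 0.003 -0.001 0.105 0 0 0;-1 0.003 -0.001 0.12 0 0 0;-1 0.003 -0.001 0.135 0 0 0;-1 0.003 -0.001 0.145 0 0 0;-1 0.003 -0.001 0.145 0 0 0;-1 0.003 -0.001 0.145 0 0 0;-1 0.003 -0.001 0.145 0 0 0"}}

```text
time_s: 2.82
eef_pos: [0.5749, -0.0451, 0.0368]
eef_rot: [0.001, 0.687, 0.727, 0.001]
wrist_force: [-0.0, -0.1, 0.2]
opening: 1.0
grasp_force: 0.0
```

{"name": "servo_tool", "arguments": {"series": "1 0 0 0 0 0 0;1 0 0 0 0 0 0;1 0 0 0 0 0 0;1 0 0 0 0 0 0;1 0 0 0 0 0 0;1 0 0 0 0 0 0;1 0 0 0 0 0 0;1 0 0 0 0 0 0;1 0 0 0 0 0 0;1 0 0 0 0 0 0"}}

```text
time_s: 3.65
eef_pos: [0.5745, -0.0449, 0.0369]
eef_rot: [0.001, 0.687, 0.727, 0.0]
wrist_force: [-2.3, 0.6, 8.2]
opening: 0.508
grasp_force: 59.6
```

```bash
python3 - <<'E'
from h import *
u=np.array([np.cos(np.radians(93.2)),np.sin(np.radians(93.2)),0])
# case-plane plan: loaf centre s along u from now, heights; print grasp targets in tool shifts
o,p,r=pose(); print(p,o["q"].round(2)); g0=p+.006*r.apply([0,0,1])
for th,ds,zc in ((0,0,.031),(5,0,.040),(10,0,.050),(15,.003,.060),(22,.009,.073),(30,.020,.087),(30,.030,.089)):
    t=np.radians(th); h=.065*np.cos(t)-(g0[2]-.027)*np.sin(t)-.065+ds
    # grasp point relative to loaf centre in loaf frame (65, g0z-27)
    z=zc+.065*np.sin(t)+(g0[2]-.027)*np.cos(t)
    rel(93.2,th,[*(g0+u*h)[:2],z])
E
```

```text
[ 0.57448097 -0.04491722  0.03691882] [-0.28  0.42  1.73 -0.    1.   -0.34]
shift m [-0.     0.    -0.004] turn [0.08 0.03 0.02]
shift m [-0.0011  0.     -0.0186] turn [0.08 5.03 0.03]
shift m [-0.0027  0.0001 -0.0341] turn [ 0.08 10.03  0.03]
shift m [-0.0018  0.0001 -0.0495] turn [ 0.08 15.03  0.03]
shift m [ 0.0005  0.0001 -0.0696] turn [ 0.08 22.03  0.04]
shift m [ 0.0063  0.0001 -0.0912] turn [ 0.07 30.03  0.04]
shift m [ 0.0163  0.0001 -0.0932] turn [ 0.07 30.03  0.04]
```

{"name": "servo_tool", "arguments": {"series": "1 0 0 -0.004 0 0 0;1 0 0 -0.008 0 1 0;1 -0.001 0 -0.013 0 3 0;1 -0.001 0 -0.018 0 5 0;1 -0.002 0 -0.026 0 7.5 0;1 -0.003 0 -0.034 0 10 0;1 -0.002 0 -0.042 0 12.5 0;1 -0.002 0 -0.05 0 15 0;1 -0.002 0 -0.05 0 15 0;1 -0.002 0 -0.05 0 15 0"}}

```text
time_s: 4.48
eef_pos: [0.5741, -0.0477, 0.0854]
eef_rot: [-0.094, 0.682, 0.72, 0.09]
wrist_force: [0.1, -0.3, -1.1]
opening: 0.499
grasp_force: 61.0
```

```bash
python3 - <<'E'
from h import *
o,p,r=pose(); print(p,o["q"].round(2))
c=cam("scene"); cv2.imwrite("pics/s2.png",c["img"][180:480,100:500,::-1].repeat(2,0).repeat(2,1)[:600,:800])
E
```

```text
[ 0.57410378 -0.04768137  0.08543551] [-0.42  0.39  1.67  0.25  1.21 -0.58]
```

View pics/s2.png

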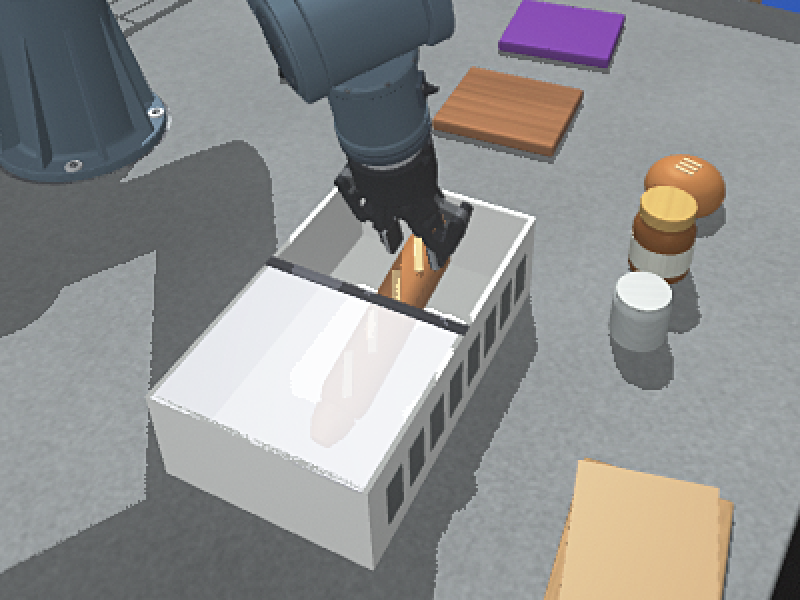

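The loaf is held at about (435,260) and follows the tilt. Its covered tip is at (325,435), and the wrist force is small. I'll check the loaf's actual slope from the depth images before going steeper.

```bash
cat >> h.py <<'E'
def loafpts(n,box):
    c=cam(n); P=world(c); hs=cv2.cvtColor(c["img"],cv2.COLOR_RGB2HSV)
    x0,x1,y0,y1,z0,z1=box; X,Y,Z=np.moveaxis(P,-1,0)
    m=(c["z_map"]>0)&(X>x0)&(X<x1)&(Y>y0)&(Y<y1)&(Z>z0)&(Z<z1)&(hs[...,1]>110)&(hs[...,0]<25)&(hs[...,2]>60)
    return P[m]
E
python3 - <<'E'
from h import *
for n in("top","scene"):
    p=loafpts(n,(.53,.62,-.14,.06,.02,.2)); 
    for y in np.arange(-.13,.05,.02):
        q=p[abs(p[:,1]-y)<.01]
        if len(q)>5: print(n,round(y,2),len(q),np.percentile(q[:,2],[50,90]).round(3),q[:,0].mean().round(3))
    if len(p): print("ymax",np.percentile(p[:,1],99))
E
```

```text
top -0.07 113 [0.088 0.092] 0.582
top -0.05 206 [0.094 0.099] 0.574
top -0.03 229 [0.098 0.101] 0.571
top -0.01 174 [0.101 0.106] 0.569
top 0.01 138 [0.101 0.105] 0.569
ymax 0.016947327766566322
scene -0.09 155 [0.082 0.086] 0.583
scene -0.07 205 [0.088 0.092] 0.584
scene -0.05 123 [0.093 0.098] 0.579
scene -0.03 20 [0.097 0.099] 0.574
ymax -0.032706966405364725
```

```bash
python3 - <<'E'
from h import *
u=np.array([np.cos(np.radians(93.2)),np.sin(np.radians(93.2)),0]); g0=np.array([.57448,-.0449,.0309])
for th,ds,zc in ((15,.003,.060),(22,.009,.073),(30,.020,.087),(30,.035,.09),(30,.075,.115),(30,.125,.145),(30,.14,.18)):
    t=np.radians(th); h=.066*np.cos(t)-.004*np.sin(t)-.066+ds
    rel(93.2,th,[*(g0+u*h)[:2],zc+.066*np.sin(t)+.004*np.cos(t)])
E
```

```text
shift m [ 0.      0.0012 -0.002 ] turn [-0.06  0.01  0.02]
shift m [ 0.0075  0.0012 -0.021 ] turn [-0.06  7.01  0.02]
shift m [ 0.0186  0.0012 -0.0405] turn [-0.06 15.01  0.02]
shift m [ 0.0338  0.0012 -0.0395] turn [-0.06 15.01  0.02]
shift m [ 0.0789  0.0012 -0.0533] turn [-0.06 15.01  0.02]
shift m [ 0.135   0.0012 -0.0693] turn [-0.06 15.01  0.02]
shift m [ 0.1585  0.0012 -0.0993] turn [-0.06 15.01  0.02]
```

{"name": "servo_tool", "arguments": {"series": "1 0.003 0.001 -0.01 0 3 0;1 0.007 0.001 -0.021 0 7 0;1 0.011 0.001 -0.028 0 10 0;1 0.015 0.001 -0.035 0 13 0;1 0.019 0.001 -0.041 0 15 0;1 0.026 0.001 -0.041 0 15 0;1 0.034 0.001 -0.04 0 15 0;1 0.034 0.001 -0.04 0 15 0;1 0.034 0.001 -0.04 0 15 0;1 0.034 0.001 -0.04 0 15 0"}}

```text
time_s: 5.47
eef_pos: [0.5734, -0.0234, 0.1326]
eef_rot: [-0.188, 0.663, 0.702, 0.177]
wrist_force: [0.7, 0.3, -1.9]
opening: 0.497
grasp_force: 60.9
```

```bash
python3 - <<'E'
from h import *
u=np.array([np.cos(np.radians(93.2)),np.sin(np.radians(93.2)),0]); g0=np.array([.57448,-.0449,.0309])
o,p,r=pose(); print(p,o["q"].round(2))
p=loafpts("top",(.53,.62,-.14,.12,.02,.25))
for y in np.arange(-.13,.1,.02):
        q=p[abs(p[:,1]-y)<.01]
        if len(q)>5: print(round(y,2),len(q),np.percentile(q[:,2],[50,90]).round(3),q[:,0].mean().round(3))
print(np.percentile(p[:,1],99))
for th,ds,zc in ((30,.035,.09),(30,.075,.115),(30,.125,.145),(30,.15,.20)):
    t=np.radians(th); h=.066*np.cos(t)-.004*np.sin(t)-.066+ds
    rel(93.2,th,[*(g0+u*h)[:2],zc+.066*np.sin(t)+.004*np.cos(t)])
E
```

```text
[ 0.57335051 -0.02338317  0.13260686] [-0.5   0.41  1.61  0.44  1.43 -0.69]
-0.11 21 [0.075 0.084] 0.558
-0.09 10 [0.088 0.101] 0.573
-0.07 115 [0.113 0.121] 0.58
-0.05 161 [0.126 0.132] 0.578
-0.03 193 [0.139 0.145] 0.574
-0.01 241 [0.15  0.154] 0.569
0.01 211 [0.16  0.165] 0.569
0.03 160 [0.162 0.167] 0.569
0.03790096878455073
shift m [-0.0006 -0.0002  0.0008] turn [-0.04  0.03  0.06]
shift m [ 0.0465 -0.0001 -0.0009] turn [-0.04  0.03  0.06]
shift m [ 1.049e-01 -1.000e-04 -1.900e-03] turn [-0.04  0.03  0.06]
shift m [ 0.154  -0.     -0.0371] turn [-0.04  0.03  0.06]
```

{"name": "servo_tool", "arguments": {"series": "1 0.008 0 0 0 0 0;1 0.018 0 0 0 0 0;1 0.028 0 0 0 0 0;1 0.038 0 0 0 0 0;1 0.048 0 0 0 0 0;1 0.06 0 0 0 0 0;1 0.072 0 0 0 0 0;1 0.084 0 -0.001 0 0 0;1 0.096 0 -0.002 0 0 0;1 0.106 0 -0.002 0 0 0;1 0.106 0 -0.002 0 0 0"}}

```text
time_s: 6.43
eef_pos: [0.5688, 0.0682, 0.1891]
eef_rot: [-0.188, 0.663, 0.703, 0.178]
wrist_force: [-0.1, -0.4, -1.4]
opening: 0.498
grasp_force: 60.9
```

{"name": "servo_tool", "arguments": {"series": "1 0.012 0 -0.004 0 0 0;1 0.024 0 -0.01 0 0 0;1 0.038 0 -0.018 0 0 0;1 0.05 0 -0.03 0 0 0;1 0.058 0 -0.045 0 0 0;1 0.065 0 -0.06 0 0 0;1 0.065 0 -0.06 0 0 0;1 0.065 0 -0.06 0 0 0"}}

```text
time_s: 7.1
eef_pos: [0.5678, 0.0925, 0.2738]
eef_rot: [-0.186, 0.663, 0.702, 0.179]
wrist_force: [-0.5, -1.1, -1.3]
opening: 0.47
grasp_force: 60.5
```

```bash
python3 - <<'E'
from h import *
o,p,r=pose(); print(p,o["q"].round(2))
print("tipB",p+r.apply([-.066-.13,0,.01]),"c",p+r.apply([-.066,0,.01]))
c=cam("scene"); cv2.imwrite("pics/s3.png",c["img"][100:400,150:550,::-1].repeat(2,0).repeat(2,1))
rel(93.2,20,[.47,.404,.24]); rel(93.2,5,[.47,.404,.24])
E
```

```text
[0.56784336 0.09246118 0.27379575] [-0.33  0.19  1.59  0.48  1.58 -0.43]
tipB [ 0.5774333  -0.07216651  0.16739201] c [0.57090725 0.04032865 0.23221677]
shift m [ 0.2589 -0.0794  0.1801] turn [ 0.03 -9.96  0.03]
shift m [ 0.2604 -0.0794  0.1806] turn [  0.04 -24.96   0.03]
```

View pics/s3.png

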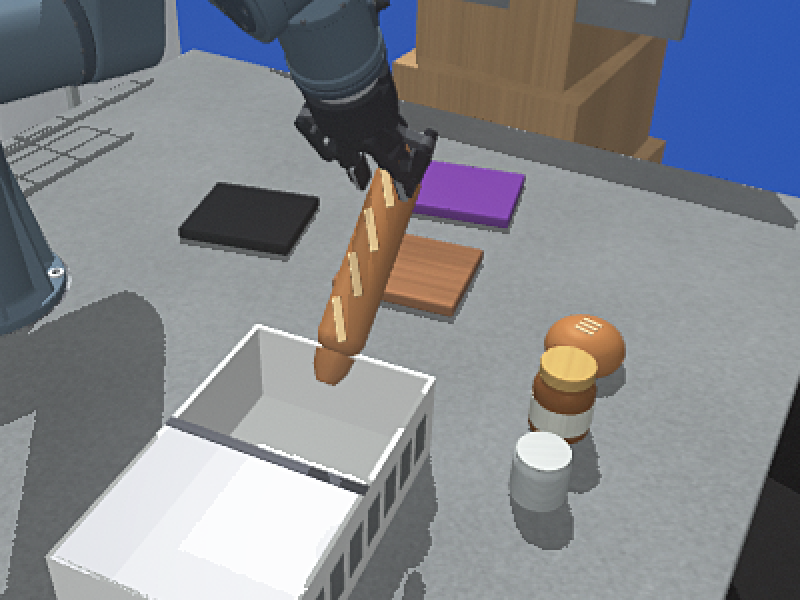

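The loaf is free of the case: its lower tip at (330,375) is above the opening, its upper end is in the fingers at (400,170), and the bystanders haven't moved. The opening shrank a little, so I'll carry on gently and re-measure the loaf over the board.

{"name": "servo_tool", "arguments": {"series": "1 0.008 -0.002 0.004 0 0 0;1 0.024 -0.007 0.014 0 -1 0;1 0.045 -0.013 0.025 0 -2 0;1 0.068 -0.02 0.038 0 -3 0;1 0.091 -0.026 0.051 0 -4 0;1 0.114 -0.033 0.064 0 -5 0;1 0.137 -0.04 0.077 0 -6 0;1 0.16 -0.046 0.09 0 -7 0;1 0.183 -0.053 0.103 0 -8 0;1 0.206 -0.06 0.116 0 -9 0;1 0.229 -0.066 0.129 0 -10 0;1 0.245 -0.071 0.138 0 -10 0"}}

```text
time_s: 8.15
eef_pos: [0.4783, 0.3723, 0.2745]
eef_rot: [-0.127, 0.676, 0.716, 0.119]
wrist_force: [0.9, 0.3, -0.0]
opening: 0.002
grasp_force: 0.0
```

{"name": "servo_tool", "arguments": {"series": "1 0.01 -0.003 0.006 0 0 0;1 0.018 -0.005 0.011 0 0 0;1 0.022 -0.007 0.013 0 0 0;1 0.022 -0.007 0.013 0 0 0;1 0.022 -0.007 0.013 0 0 0;1 0.022 -0.007 0.013 0 0 0"}}

```text
time_s: 8.65
eef_pos: [0.4726, 0.3932, 0.2701]
eef_rot: [-0.126, 0.677, 0.715, 0.119]
wrist_force: [-0.3, -0.1, -0.5]
opening: 0.002
grasp_force: 0.0
```

```bash
python3 - <<'E'
from h import *
o,p,r=pose(); print(p,o["q"].round(2)); print("c",p+r.apply([-.066,0,.01]))
for n in("top","scene"):
    q=loafpts(n,(.35,.6,.1,.6,.08,.45))
    print(n,len(q),np.percentile(q,[1,50,99],axis=0).round(3))
    for y in np.arange(.15,.55,.04):
        k=q[abs(q[:,1]-y)<.01]
        if len(k)>5: print(round(y,2),len(k),np.percentile(k[:,2],[10,50,90]).round(3),k[:,0].mean().round(3))
    c=cam(n); cv2.imwrite(f"pics/{n}4.png",c["img"][...,::-1])
E
```

```text
[0.47258121 0.39319866 0.2701218 ] [0.32 0.11 1.63 0.35 1.32 0.19]
c [0.47578017 0.33467786 0.23816741]Traceback (most recent call last):
  File "<stdin>", line 5, in <module>
    return _quantile_unchecked(
        a, q, axis, out, overwrite_input, method, keepdims, weights)
    return _ureduce(a,
                    func=_quantile_ureduce_func,
    ...<5 lines>...
                    overwrite_input=overwrite_input,
                    method=method)
    r = func(a, **kwargs)
    result = _quantile(arr,
                       quantiles=q,
    ...<2 lines>...
                       out=out,
                       weights=wgt)
    slices_having_nans = np.isnan(arr[-1, ...])
                                  ~~~^^^^^^^^^
IndexError: index -1 is out of bounds for axis 0 with size 0
```

The loaf slid out of the fingers on the way: opening 0, grip 0. I'll look for where it fell.

```bash
python3 - <<'E'
from h import *
for n in("top","scene"):
    c=cam(n); np.savez(n+"5.npz",P=world(c),img=c["img"],z=c["z_map"]); cv2.imwrite(f"pics/{n}5.png",c["img"][...,::-1])
E
```

```text
(no output)
```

View pics/scene5.png

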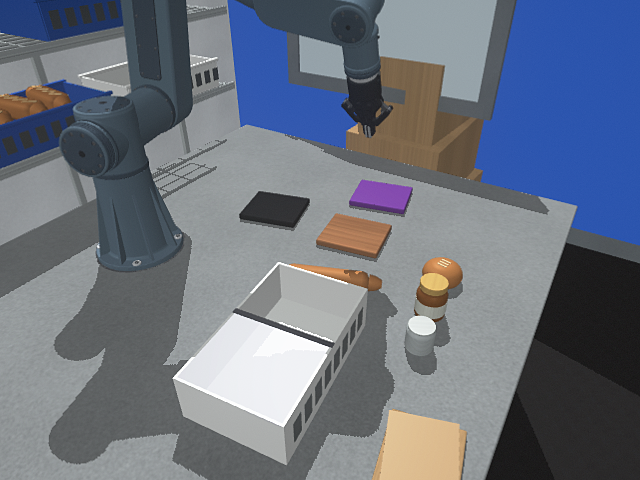

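View pics/top5.png

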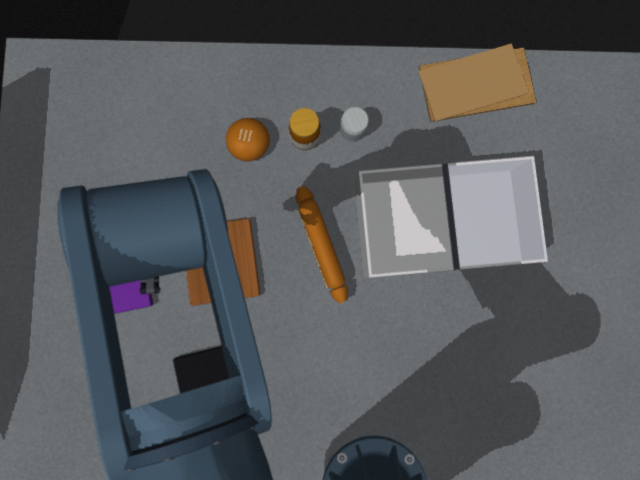

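Scene view: the loaf lies flat on the counter between board and case, (290,265) to (382,285). Top view: it runs from (303,188) to (342,300), with jar, tin and roll where they were. The first grip was probably too high on the sides, since the half-open pads stand further back. I'll regrip lower, at the loaf's centre.

```bash
python3 - <<'E'
from h import *
for n in("top","scene"):
    d=np.load(n+"5.npz"); P=d["P"]; X,Y,Z=np.moveaxis(P,-1,0); hs=cv2.cvtColor(d["img"],cv2.COLOR_RGB2HSV)
    m=(d["z"]>0)&(X>.3)&(X<.68)&(Y>.05)&(Y<.24)&(Z>.01)&(Z<.08)&(hs[...,1]>110)&(hs[...,0]<25)
    m=cv2.morphologyEx(m.astype(np.uint8),cv2.MORPH_OPEN,np.ones((3,3))); k,l,s,_=cv2.connectedComponentsWithStats(m); p=P[l==1+s[1:,4].argmax()]
    c,wh,a=cv2.minAreaRect((p[:,:2]*1000).astype(np.float32)); print(n,c,wh,a,np.percentile(p[:,2],[5,50,90,99]).round(4))
    if n=="top": C=np.array(c); A=a; W=wh
    for nm,(x0,x1,y0,y1) in dict(roll=(.6,.8,.18,.36),jar=(.68,.8,.11,.18),tin=(.68,.8,.02,.1)).items():
        print(nm,[(np.median(np.load(f)["P"][(X>x0)&(X<x1)&(Y>y0)&(Y<y1)&(Z>.03)][:,:2],axis=0)*1000).round(1) for f in (n+"0.npz",n+"5.npz")])
yaw=A if W[0]>W[1] else A+90
print("axis yaw",yaw)
for y in (yaw,yaw+180,yaw-180):
    rel(y,0,[C[0]/1000,C[1]/1000,.16])
E
```

```text
top (512.2722778320312, 122.44949340820312) (258.6470031738281, 42.21342086791992) 21.373043060302734 [0.0327 0.044  0.0482 0.0504]
roll [array([734.6, 281.4]), array([734.6, 281.3])]
jar [array([743.9, 157.9]), array([744.4, 158. ])]
tin [array([767.3,  59.1]), array([767. ,  58.9])]
scene (537.169189453125, 127.03526306152344) (209.3677978515625, 37.224552154541016) 20.859159469604492 [0.0264 0.0459 0.0501 0.052 ]
roll [array([746. , 273.1]), array([746.3, 272.9])]
jar [array([761.1, 141.4]), array([761. , 141.2])]
tin [array([775.6,  42.5]), array([775.9,  42.3])]
axis yaw 21.373043060302734
shift m [-0.2919  0.0248  0.0048] turn [-12.51 -17.31  70.99]
shift m [-0.2919  0.0248  0.0048] turn [  18.87  -13.63 -106.99]
shift m [-0.2919  0.0248  0.0048] turn [  18.87  -13.63 -106.99]
```

{"name": "servo_tool", "arguments": {"series": "-1 -0.29 0.025 0.005 -12.5 -17.3 71;-1 -0.29 0.025 0.005 -12.5 -17.3 71;-1 -0.29 0.025 0.005 -12.5 -17.3 71;-1 -0.29 0.025 0.005 -12.5 -17.3 71;-1 -0.29 0.025 0.005 -12.5 -17.3 71;-1 -0.29 0.025 0.005 -12.5 -17.3 71;-1 -0.29 0.025 0.005 -12.5 -17.3 71;-1 -0.29 0.025 0.005 -12.5 -17.3 71;-1 -0.29 0.025 0.005 -12.5 -17.3 71;-1 -0.29 0.025 0.005 -12.5 -17.3 71;-1 -0.29 0.025 0.005 -12.5 -17.3 71;-1 -0.29 0.025 0.005 -12.5 -17.3 71"}}

```text
time_s: 9.8
eef_pos: [0.5126, 0.125, 0.1666]
eef_rot: [0.0, 0.983, 0.185, -0.0]
wrist_force: [0.2, -0.2, -0.3]
opening: 1.001
grasp_force: 0.0
```

{"name": "servo_tool", "arguments": {"series": "-1 0 0 0 0 0 0;-1 0 0 0 0 0 0;-1 0 0 0 0 0 0"}}

```text
time_s: 10.05
eef_pos: [0.5121, 0.1249, 0.1664]
eef_rot: [-0.0, 0.982, 0.186, 0.0]
wrist_force: [-0.4, 0.1, -0.6]
opening: 1.003
grasp_force: 0.0
```

```bash
python3 - <<'E'
from h import *
o,p,r=pose(); print(p,o["q"].round(2)); rel(21.4,0,[.5123,.1224,.018])
c=cam("top"); P=world(c); X,Y,Z=np.moveaxis(P,-1,0); np.savez("top6.npz",P=P,img=c["img"],z=c["z_map"])
E
```

```text
[0.51207142 0.12486082 0.16642217] [0.01 0.13 1.78 0.   1.23 1.21]
shift m [-0.0007  0.0024  0.1424] turn [-0.03 -0.01  0.08]
```

{"name": "servo_tool", "arguments": {"series": "-1 -0.001 0.002 0.03 0 0 0;-1 -0.001 0.002 0.06 0 0 0;-1 -0.001 0.002 0.085 0 0 0;-1 -0.001 0.002 0.105 0 0 0;-1 -0.001 0.002 0.12 0 0 0;-1 -0.001 0.002 0.132 0 0 0;-1 -0.001 0.002 0.142 0 0 0;-1 -0.001 0.002 0.142 0 0 0;-1 -0.001 0.002 0.142 0 0 0;-1 -0.001 0.002 0.142 0 0 0"}}

```text
time_s: 10.93
eef_pos: [0.5128, 0.1229, 0.0253]
eef_rot: [0.0, 0.983, 0.186, 0.001]
wrist_force: [0.2, 0.1, 0.3]
opening: 1.001
grasp_force: 0.0
```

{"name": "servo_tool", "arguments": {"series": "1 0 0 0 0 0 0;1 0 0 0 0 0 0;1 0 0 0 0 0 0;1 0 0 0 0 0 0;1 0 0 0 0 0 0;1 0 0 0 0 0 0;1 0 0 0 0 0 0;1 0 0 0 0 0 0;1 0 0 0 0 0 0;1 0 0 0 0 0 0"}}

```text
time_s: 11.77
eef_pos: [0.5127, 0.1229, 0.0253]
eef_rot: [0.0, 0.983, 0.186, 0.001]
wrist_force: [-0.6, -0.1, 6.0]
opening: 0.474
grasp_force: 62.2
```

{"name": "servo_tool", "arguments": {"series": "1 0 0 -0.003 0 0 0;1 0 0 -0.006 0 0 0;1 0 0 -0.01 0 0 0;1 0 0 -0.015 0 0 0;1 0 0 -0.02 0 0 0;1 0 0 -0.025 0 0 0;1 0 0 -0.03 0 0 0;1 0 0 -0.03 0 0 0;1 0 0 -0.03 0 0 0;1 0 0 -0.03 0 0 0;1 0 0 -0.03 0 0 0;1 0 0 -0.03 0 0 0"}}

```text
time_s: 12.77
eef_pos: [0.5116, 0.1229, 0.0541]
eef_rot: [-0.0, 0.983, 0.186, -0.0]
wrist_force: [-0.1, 0.7, -2.6]
opening: 0.474
grasp_force: 61.3
```

{"name": "servo_tool", "arguments": {"series": "1 0 0 -0.005 0 0 0;1 0 0 -0.015 0 0 0;1 0 0 -0.027 0 0 0;1 0 0 -0.042 0 0 0;1 0 0 -0.057 0 0 0;1 0 0 -0.072 0 0 0;1 0 0 -0.087 0 0 0;1 0 0 -0.102 0 0 0;1 0 0 -0.117 0 0 0;1 0 0 -0.13 0 0 0;1 0 0 -0.14 0 0 0;1 0 0 -0.145 0 0 0"}}

```text
time_s: 13.77
eef_pos: [0.513, 0.1229, 0.2021]
eef_rot: [0.0, 0.983, 0.186, 0.002]
wrist_force: [0.7, -0.2, -1.7]
opening: 0.476
grasp_force: 61.3
```

```bash
python3 - <<'E'
from h import *
o,p,r=pose(); print(p,o["opening"],o["wrist_force"]); rel(21.4,0,[.471,.338,.194])
q=loafpts("top",(.3,.7,0,.3,.06,.4)); print(len(q), np.percentile(q,[1,50,99],axis=0).round(3))
E
```

```text
[0.51296322 0.12292804 0.20213502] 0.4756887032744584 [ 0.65188653 -0.20563492 -1.70798302]
shift m [ 0.0396 -0.2155  0.002 ] turn [ 0.06 -0.19  0.04]
1288 [[0.393 0.068 0.205]
 [0.444 0.095 0.22 ]
 [0.485 0.13  0.227]]
```

Held steadily and level at about 0.2 m. Now across to the board with a gentle ramp.

{"name": "servo_tool", "arguments": {"series": "1 0.001 -0.006 0 0 0 0;1 0.003 -0.018 0 0 0 0;1 0.007 -0.036 0 0 0 0;1 0.01 -0.056 0 0 0 0;1 0.014 -0.078 0 0 0 0;1 0.018 -0.1 0 0 0 0;1 0.022 -0.122 0 0 0 0;1 0.026 -0.143 0 0 0 0;1 0.03 -0.163 0 0 0 0;1 0.033 -0.181 0 0 0 0;1 0.036 -0.197 0 0 0 0;1 0.038 -0.208 0 0 0 0"}}

```text
time_s: 14.82
eef_pos: [0.4694, 0.3325, 0.1981]
eef_rot: [-0.0, 0.982, 0.187, -0.001]
wrist_force: [0.5, -0.3, -2.0]
opening: 0.476
grasp_force: 61.3
```

{"name": "servo_tool", "arguments": {"series": "1 0.002 -0.006 0 0 0 0;1 0.002 -0.007 0 0 0 0;1 0.002 -0.007 0 0 0 0;1 0.002 -0.007 0 0 0 0;1 0.002 -0.007 0 0 0 0;1 0.002 -0.007 0 0 0 0;1 0.002 -0.007 0 0 0 0;1 0.002 -0.007 0 0 0 0"}}

```text
time_s: 15.48
eef_pos: [0.4708, 0.3372, 0.1995]
eef_rot: [-0.0, 0.983, 0.186, -0.0]
wrist_force: [-1.0, -0.1, -1.3]
opening: 0.471
grasp_force: 61.3
```

```bash
python3 - <<'E'
from h import *
o,p,r=pose(); print(p,o["opening"],o["wrist_force"],abs(o["dq"]).max())
for n in("top","scene"):
    q=loafpts(n,(.3,.7,.2,.5,.06,.4)); print(n,len(q), np.percentile(q,[1,50,99],axis=0).round(3))
c=cam("scene"); cv2.imwrite("pics/s7.png",c["img"][...,::-1])
E
```

```text
[0.47078951 0.3372332  0.19952894] 0.47110222557839154 [-0.98031327 -0.11570038 -1.34981548] 0.0044916728741939685
top 2287 [[0.353 0.281 0.193]
 [0.446 0.318 0.217]
 [0.588 0.386 0.262]]
scene 1650 [[0.36  0.28  0.183]
 [0.487 0.324 0.208]
 [0.59  0.376 0.225]]
```

View pics/s7.png

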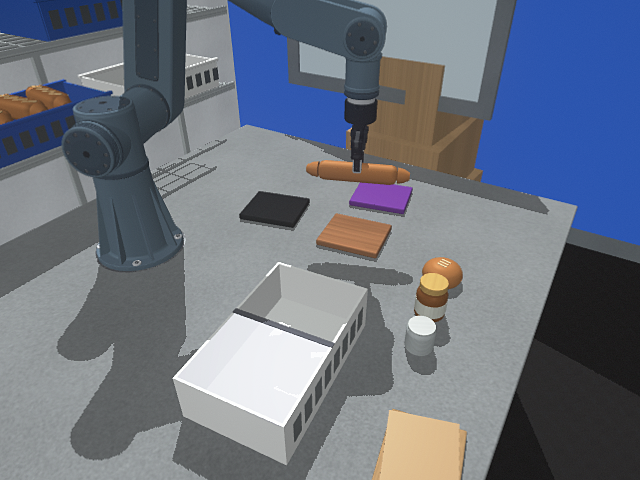

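The loaf hangs level in the fingers, (308,169) to (410,174), at about 0.2 m height and centred over the board. Nothing else has moved, so I'm handing in.

```bash
python3 -c "
from bench import ctrl
print(ctrl.hand_in())"
```

```text
the job is handed in; nothing more can be done
None
```

I handed the job in with the baguette gripped level about 0.2 m above the middle of the board, well clear of the case and board; along the way it slid out of the fingers once after clearing the case, and I picked it up again from the counter; when last measured after that, the jar, tin and roll had not moved.

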